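# Fit the sieve lid of a flour shaker and lift its cover off again

### The job

The flour shaker has just been washed and must air with its sieve lid on: take the double lid (the cover with the sieve lid locked inside it) by the cover's wooden grip, carry it over and lower it gently onto the open shaker until the cover is fully down, then turn the cover about a sixth of a turn anticlockwise seen from above, which frees it from the sieve lid, and lift the cover alone about ten centimetres straight up. The sieve lid must stay seated level in the shaker's mouth and must never be touched with the fingers; keep the shaker upright about where it stands and leave the other things where they are. Finish while still holding the cover still and level above the shaker; do not put it down or let go.

Things in the scene. Friction and masses are not known exactly. Their poses are not given: they have to be found in the camera images.
- shaker: Empty steel flour shaker, loose, 0.6 kg, open at the top, axis z up. Body diameter 106 mm up to a flat shoulder; above that a narrower neck, outer diameter 80 mm (bevelled at the top), inner 74 mm, rim 100 mm high. Wire loop handle on its -x side, out to 86 mm from the axis, 17 to 67 mm high. Origin: centre of its underside. The lids fit at any angle about z.
- rim (a point): Centre of the shaker's mouth in the plane of the rim, 100 mm above the shaker's origin; the seated sieve lid has its origin here.
- shoulder (a point): Point on the shaker's axis at shoulder height, 80 mm above the shaker's origin; the cover has its origin here when fully down. Its lugs then hang 3 mm clear of the sieve lid's tabs, so turning it leaves the sieve lid still. If it is pressed down hard while turned, the shaker may turn along.
- cover: Outer lid: plain round steel cap, diameter 104 mm, 0.17 kg, standing on the worktop with the sieve lid locked inside. Origin: centre of its lower edge, z up. Flat top 32 mm above the origin (34 mm on the plate round the grip), on it a wooden bar grip, 46 mm along the cover's x, 14 mm wide along its y, top 59 mm above the origin: pinch it across the 14 mm.
- grip (a point): Point on the cover's axis at half height of the wooden grip, 46 mm above the cover's origin.
- lugs (a point): Point on the cover's axis, 17 mm above its origin, level with the top of three lugs inside the skirt (inner diameter 97 mm) that carry the sieve lid and clear the neck by 2 mm. With the cover turned 40 to 85 degrees (best 60) anticlockwise from above against the sieve lid the lugs stand between its tabs and the cover lifts off; clockwise it is stopped after 4 degrees.
- sieve: Inner lid, hidden in the cover at the start, 0.08 kg: perforated disc of diameter 78 mm, domed to 5 mm above the origin, three tabs out to 46 mm from the axis, below it a plug 13 mm deep, diameter 71 mm tapering to 61, for the shaker's mouth. Origin: on the axis, underside of the disc, 17 mm above the cover's origin while it hangs in it; z up, x then along the cover's x.
- matchbox: Matchbox lying flat, 36 x 53 x 15 mm; origin at the centre of its underside, long side along its y. Bystander, lies between the shaker and the lids.
- tea_light: Tea light in a round cup, diameter 38 mm, 15 mm high; origin at the centre of its underside. Bystander, between the shaker and the lids.
- kitchen_timer: Clockwork kitchen timer, diameter 70 mm, 41 mm high; origin at the centre of its underside. Bystander behind the work.
- dough_cutter_0: Round metal dough cutter (open ring), diameter 74 mm, 32 mm high; origin at the centre of its underside. Bystander behind the work.
- dough_cutter_1: Smaller round metal dough cutter, diameter 59 mm, 30 mm high; origin at the centre of its underside. Bystander behind the work.
- pastry_brush: Pastry brush with a wooden handle lying flat, 173 mm long along its x, 42 mm wide, 16 mm high; origin at the centre of its underside. Bystander behind the work.
Mind the look-alikes: they are no part of the job. What is shaped like the cover but red is not meant.

How it is judged:
On the way, in this order (a step that is already met when the one before it is completed fails the run):
1. cover and sieve lid are lifted off the worktop together (height (world z) of cover above 0.03 m and distance between cover and sieve below 0.024 m and contact force between the fingers and cover above 0.5 N), for 0.1 s.
2. the sieve lid is seated in the shaker's mouth and the cover is fully down on the shoulder over it, still locked (horizontal distance between sieve and rim below 0.004 m and angle between the z axis of sieve and the z axis of shaker, either way round below 0.05 rad and z of sieve in the frame of shaker between 0.097 and 0.102 m and z of cover in the frame of shaker below 0.083 m and angle between the x axis of cover and the x axis of sieve, either way round below 0.5 rad), for 0.2 s.
3. the cover is turned free while the sieve lid stays seated (horizontal distance between sieve and rim below 0.004 m and angle between the z axis of sieve and the z axis of shaker, either way round below 0.05 rad and z of sieve in the frame of shaker between 0.097 and 0.102 m and z of cover in the frame of shaker below 0.095 m and angle between the x axis of cover and the x axis of sieve, either way round above 0.58 rad), for 0.1 s.
At the end, for the whole second after the job is handed in: Sieve lid at rest, seated on the rim (4 mm off-centre, 97-102 mm up, level to 0.05 rad); cover held still 60 mm or more above its seat, within 50 mm of the shaker's axis, level to 0.2 rad, touching neither lid nor shaker; shaker upright on the worktop within 40 mm of its start (horizontal distance between sieve and rim below 0.004 m and angle between the z axis of sieve and the z axis of shaker, either way round below 0.05 rad and z of sieve in the frame of shaker between 0.097 and 0.102 m and z of cover in the frame of shaker above 0.14 m and horizontal distance between cover and shaker below 0.05 m and angle between cover's own z axis and vertical below 0.2 rad and linear speed of cover below 0.03 m/s and linear speed of sieve below 0.02 m/s and contact force between the fingers and cover above 1 N and contact force between cover and sieve below 0.05 N and contact force between cover and shaker below 0.05 N and angle between shaker's own z axis and vertical below 0.05 rad and distance of shaker from where it was at the start of the episode below 0.04 m and height (world z) of shaker below 0.005 m); the arm keeps its last pose, push and grip.
It fails at once if the fingers touch the sieve lid (contact force between the fingers and sieve above 0.2 N).
It fails at once if the sieve lid falls out of the cover, or is pulled out of its seat by the cover and dropped (distance between cover and sieve above 0.035 m and distance between sieve and rim above 0.008 m).
It fails at once if the lids are dropped onto the shaker (over 0.35 m/s at the rim) (distance between sieve and rim below 0.015 m and linear speed of sieve above 0.35 m/s).
It fails at once if the shaker is tipped by more than 0.2 rad or shoved by more than 60 mm (angle between shaker's own z axis and vertical above 0.2 rad or distance of shaker from where it was at the start of the episode above 0.06 m).
It fails at once if a bystander is moved by more than 20 mm (distance of any of matchbox, tea_light, kitchen_timer, dough_cutter_0, dough_cutter_1, pastry_brush from where it was at the start of the episode above 0.02 m).
It also fails if it takes over 45 s, if anything falls off the work surface, if the arm or the gripper's body presses on something with over 40 N, if the wrist force passes 120 N, or if a joint passes its speed limit or range.

### The arm

A 7-joint arm with a two-finger parallel gripper is mounted at the origin on a cart in front of the work surface, level with it; the furniture and walls round the work are solid. World frame = base frame: x ahead of the robot, y to its left, z up, the work surface at z = 0. Lengths are in m, angles in rad, forces in N, time in s.
With the tool pointing down it reaches from about 0.4 to 0.9 m from the base axis. Payload 5.6 kg.
Tool frame: the origin (TCP) lies on the centre line of the jaws, within the pads' length; the fingertips stand 8 mm ahead of it and the grasp point (between the pads) lies 11 mm behind it (ctrl.tips_ahead is the x of the fingertips in the tool frame, in m); x points along the fingers, z is the direction in which the jaws open and shut, and the axes are right-handed (so a half turn about x gives the same grasp; the last joint's range is limited). The gripper opens to 92 mm and grips with 3 to 60 N. Pads are 20 mm wide; open, the fingers measure 128 mm over their backs; the gripper's body (75 mm by 189 mm) begins 69 mm behind the grasp point.
Start: joints at [-1.28, 0.468, -0.012, 1.603, 0.006, 1.071, -0.056], TCP at [0.213, 0.614, 0.199] pointing down, gripper open.
Joint ranges: [-2.53, 2.53], [-0.31, 2.02], [-1.57, 1.55], [0.28, 2.44], [-1.29, 4.43], [0.15, 1.84], [-2.92, 2.92]. Speed limits (rad/s): [2.57, 2.57, 3.14, 3.14, 3.14, 3.14, 3.14].

### API

Orientations are given as a unit quaternion [x, y, z, w].
In Python, from rig import ctrl gives the robot as it stands.
- The arm moves only by the tool step_arm, never from a script. Its argument "steps" is a list of rows, each an object of numbers: "x", "y", "z": the shift along the tool's x, y, z in m; "spin": the turn about the tool's x in degrees; "grip": the opening, from 0 (shut) to 1 (fully open). A call has 1 to 8 rows; each row is the pose to reach, as a shift and turn from the pose commanded when the call began, along the tool's axes at that moment; what a row does not reach only later rows make up. A row lasts 1/8 s, in which the tool goes at most 62.5 mm and 10.7 degrees, less where a joint would pass 70% of its speed; a pose out of reach is approached as far as the arm can. A call with a gripper value outside its range is refused whole. The fingers move at their own pace and stop on an object; "grip_force" is the grip in N (left out, the last holds). Time passes only in rows, so rows that repeat a pose let the fingers close. It gives the time, the measured TCP pose, the force and the opening at its end, in the units of the state.
- ctrl.observe(): the state, without advancing time (a new reading comes with each control period).
- ctrl.read_camera(name): name is "side" or "top"; returns a dict with "color" (480x640x3 uint8, red, green, blue), "fx", "fy", "cx", "cy" (pixels), "D" ([k1, k2, p1, p2, k3] as OpenCV has them; the pictures are not rectified), "xyz" and "rotation" of the camera in the world. Camera axes: x right, y down, z forward; pixel columns grow to the right and rows downward; lengths in m; the calibration is good to about 2 mm. A picture is of the moment at which its call begins. There is no depth.
- ctrl.finish_job(): hands the job in, once; it reports no verdict.
The state is a dict: "clock": time; "q": joint angles; "qd": joint speeds; "joint_torque": joint torques, N m; "position": TCP position; "ee_rot": TCP orientation; "ft_force": force on the tool from outside, world axes, zero at the start; "wrist_torque": the same for the moment, N m; "opening": finger opening in m.
Only numpy, scipy, OpenCV 4.12 (cv2) and the standard library are available. Lean on these libraries where they do the work, as an engineer would, in place of code of your own. Each camera call takes 0.05 s, during which the arm holds its last target. There are 200 camera calls.

## Working session

There is one attempt and no reset: what is moved stays moved. The work goes in short steps, Python scripts to look and compute and a tool call to move; the robot and the scene stay as the last step left them, time stands still between calls to the robot, and variables do not carry over. Pictures are saved under pics/ and viewed, about 8 in all and at most 12, crops included, and the job is handed in when it is done.

Besides the shell and the picture viewer there is one more tool, called as a command line: name --argument value ..., lists and objects as JSON in quotes. step_arm: Moves the arm, as the interface text tells. Its arguments: {"type":"object","properties":{"steps":{"type":"array"},"grip_force":{"type":"number"}},"required":["steps"]}

```bash
mkdir -p pics
cat > h.py <<'E'
import numpy as np, cv2
from rig import ctrl
from scipy.spatial.transform import Rotation as R
def rot(c):
    r=np.array(c["rotation"],float)
    return r if r.shape==(3,3) else R.from_quat(r).as_matrix()
def K(c): return np.array([[c["fx"],0,c["cx"]],[0,c["fy"],c["cy"]],[0,0,1.]])
def plane(c,px,z):
    px=np.array(px,float).reshape(-1,1,2)
    u=cv2.undistortPoints(px,K(c),np.array(c["D"],float)).reshape(-1,2)
    d=np.c_[u,np.ones(len(u))]@rot(c).T
    o=np.array(c["xyz"],float)
    return o+d*((z-o[2])/d[:,2])[:,None]
def proj(c,P):
    r=rot(c).T
    return cv2.projectPoints(np.array(P,float).reshape(-1,1,3),cv2.Rodrigues(r)[0],-r@np.array(c["xyz"],float),K(c),np.array(c["D"],float))[0].reshape(-1,2)
def shot(n,f):
    c=ctrl.read_camera(n); cv2.imwrite(f"pics/{f}.png",c["color"][:,:,::-1]); return c
E
python3 - <<'E'
from h import *
for n in("top","side"):
    c=shot(n,n+"0"); print(n,c["xyz"],rot(c).round(3).tolist(),c["fx"],c["cx"],c["cy"],c["D"])
s=ctrl.observe(); print({k:np.round(v,3).tolist() for k,v in s.items()}, ctrl.tips_ahead)
print(R.from_quat(s["ee_rot"]).as_matrix().round(3).tolist())
E
```

```text
top [0.42025125 0.03531599 0.9766044 ] [[-0.005, -0.991, 0.134], [-1.0, 0.008, 0.021], [-0.022, -0.134, -0.991]] 480.19762400010836 315.90517490331655 247.28373080621134 [-0.10030411  0.          0.          0.          0.        ]
side [ 0.2889594  -0.71674325  0.66796302] [[0.946, -0.204, 0.25], [-0.322, -0.556, 0.766], [-0.017, -0.806, -0.592]] 487.29408044095965 317.366055692916 238.89441240190914 [0.0131505 0.        0.        0.        0.       ]
{'clock': 0.1, 'q': [-1.28, 0.468, -0.012, 1.604, 0.006, 1.071, -0.056], 'qd': [-0.001, 0.0, -0.001, -0.002, 0.001, 0.001, -0.001], 'joint_torque': [0.001, -52.165, -0.012, -24.437, -0.057, 0.014, 0.0], 'position': [0.213, 0.614, 0.198], 'ee_rot': [-0.41, 0.577, 0.41, 0.576], 'ft_force': [0.7, 0.512, 0.406], 'wrist_torque': [0.013, 0.007, 0.023], 'opening': 0.092} 0.008
[[-0.0, -0.945, 0.328], [-0.002, 0.328, 0.945], [-1.0, -0.0, -0.002]]
```

View pics/top0.png

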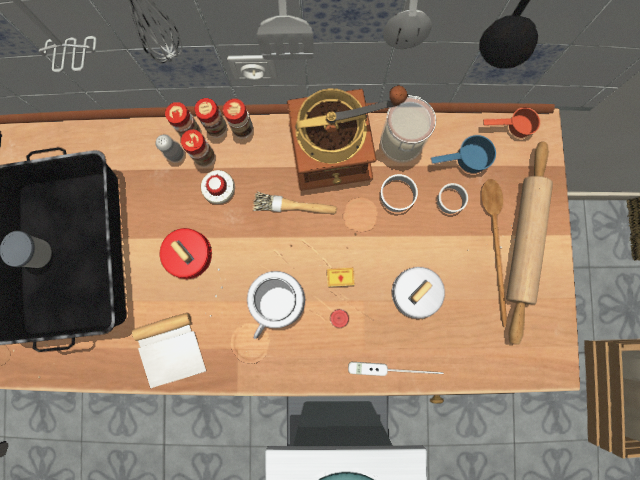

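View pics/side0.png

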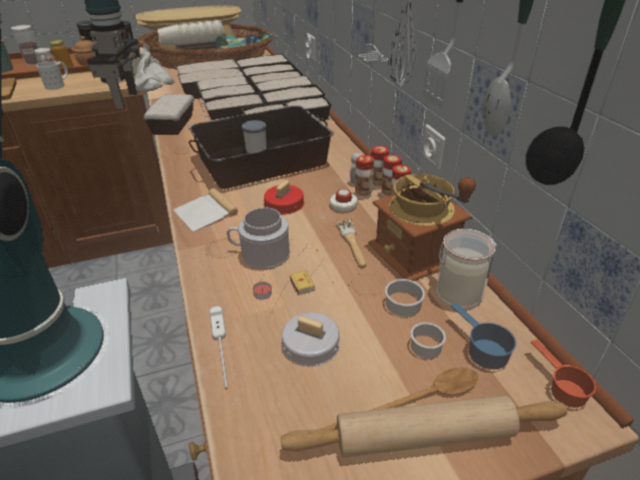

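The top view shows the white cover at (418,293) with its grip at (421,291), and the open shaker at (276,298). The matchbox (341,278) and tea light (339,318) lie between them, and the red look-alike is at (185,253). The side view agrees: cover at (311,337), shaker at (264,238).

```bash
cat > seg.py <<'E'
from h import *
c={n:ctrl.read_camera(n) for n in("top","side")}
def comp(m,near):
    n,l,s,ce=cv2.connectedComponentsWithStats(m.astype(np.uint8))
    i=1+np.argmin([np.hypot(*(ce[k]-near))+(1e3 if s[k,4]<25 else 0) for k in range(1,n)])
    return (l==i).astype(np.uint8)
def big(m):
    return max(cv2.findContours(m.astype(np.uint8),cv2.RETR_EXTERNAL,cv2.CHAIN_APPROX_NONE)[0],key=cv2.contourArea)
def box(n,x,y,r):
    im=c[n]["color"].copy(); hs=cv2.cvtColor(im,cv2.COLOR_RGB2HSV); w=np.zeros(im.shape[:2],bool); w[y-r:y+r,x-r:x+r]=1
    return im,hs,w
def circ(P):
    A=np.c_[2*P[:,:2],np.ones(len(P))]; s=np.linalg.lstsq(A,(P[:,:2]**2).sum(1),rcond=None)[0]
    r=np.sqrt(s[2]+s[0]**2+s[1]**2); return s[:2].round(4),round(r,4),np.abs(np.hypot(*(P[:,:2]-s[:2]).T)-r).max().round(4)
out=[]
for n,cov,sh in(("top",(418,293),(276,298)),("side",(311,337),(264,238))):
    im,hs,w=box(n,*cov,38)
    grey=w&(hs[...,1]<50)&(hs[...,2]>110)
    g=big(comp(cv2.morphologyEx(grey.astype(np.uint8),cv2.MORPH_CLOSE,np.ones((5,5))),cov))
    wood=comp(w&(hs[...,1]>70)&(cv2.drawContours(np.zeros(w.shape,np.uint8),[cv2.convexHull(g)],-1,1,-1)>0),(cov[0]+2,cov[1]-5))
    k=big(wood); 
    print(n,"cover outer @0.02",circ(plane(c[n],g,.02)))
    P=plane(c[n],k,.059)[:,:2]*1e3
    print(" grip rect@.059",cv2.minAreaRect(P.astype(np.float32)))
    im2,hs2,w2=box(n,*sh,50)
    gs=big(comp(cv2.morphologyEx((w2&(hs2[...,1]<50)).astype(np.uint8),cv2.MORPH_OPEN,np.ones((9,9))),sh))
    print(" shaker body z.08",circ(plane(c[n],gs,.08)))
    v=im.copy(); cv2.drawContours(v,[g],-1,(255,0,0),1); cv2.drawContours(v,[k],-1,(0,255,0),1); cv2.drawContours(v,[gs],-1,(0,0,255),1)
    for (x,y) in(cov,sh):
        out.append(cv2.resize(im[y-50:y+50,x-65:x+65],None,fx=3,fy=3,interpolation=2) if (x,y)==sh else cv2.resize(v[y-50:y+50,x-65:x+65],None,fx=3,fy=3,interpolation=2))
M=np.vstack([np.hstack(out[:2]),np.hstack(out[2:])]); cv2.imwrite("pics/seg1.png",M[:,:,::-1])
E
python3 seg.py
```

```text
top cover outer @0.02 (array([ 0.4584, -0.1476]), np.float64(0.0506), np.float64(0.0032))
 grip rect@.059 ((458.0318298339844, -145.1895751953125), (14.501016616821289, 45.24525451660156), 46.26731872558594)
 shaker body z.08 (array([0.4442, 0.1302]), np.float64(0.0526), np.float64(0.0042))
side cover outer @0.02 (array([ 0.4574, -0.1505]), np.float64(0.0552), np.float64(0.0136))
 grip rect@.059 ((453.5244445800781, -160.4779510498047), (30.607576370239258, 50.728694915771484), 45.822906494140625)
 shaker body z.08 (array([0.437 , 0.0918]), np.float64(0.0835), np.float64(0.0366))
```

View pics/seg1.png

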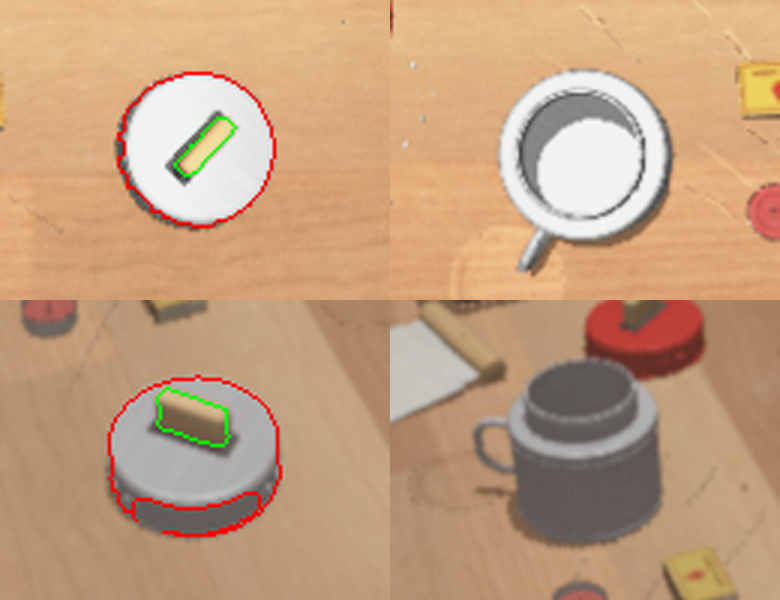

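The grip in the top view measures 14.5 x 45 mm, centred at (0.458, -0.145). The cover disc agrees with that to 1 mm. The shaker axis is about (0.444, 0.130). I'll move towards the cover first, by way of a point within reach.

step_arm --steps '[{"y": -0.05, "z": -0.04, "spin": 5}, {"y": -0.1, "z": -0.085, "spin": 12}, {"y": -0.145, "z": -0.12, "spin": 18}, {"y": -0.19, "z": -0.16, "spin": 24.6}, {"y": -0.235, "z": -0.2, "spin": 24.6}, {"y": -0.28, "z": -0.235, "spin": 24.6}, {"y": -0.3245, "z": -0.273, "spin": 24.6}, {"y": -0.3245, "z": -0.273, "spin": 24.6}]' --grip_force 30

```text
invalid input at $.steps[0]: expected keys x, y, z, spin, grip
```

```bash
cat >> h.py <<'E'
def to(P,jaw=None):
    s=ctrl.observe(); M=R.from_quat(s["ee_rot"]).as_matrix(); p=np.array(s["position"])
    print("t",round(s["clock"],2),"pos",p.round(4),"F",np.round(s["ft_force"],1),"open",round(s["opening"],4),"jaw",np.degrees(np.arctan2(M[1,2],M[0,2])).round(1),"tilt",np.degrees(np.arccos(-M[2,0])).round(2),"q7",round(s["q"][6],2))
    if P is not None: print("shift tool xyz",(M.T@(np.array(P)-p)).round(4))
E
python3 -c "
from h import *
to([.458,-.145,.10])"
```

```text
t 0.2 pos [0.2129 0.6138 0.1986] F [-0.5 -0.2  0.5] open 0.0921 jaw 70.9 tilt 0.06 q7 -0.06
shift tool xyz [ 0.0993 -0.4802 -0.6364]
```

step_arm --steps '[{"x": 0, "y": -0.05, "z": -0.04, "spin": 5, "grip": 1}, {"x": 0, "y": -0.1, "z": -0.085, "spin": 12, "grip": 1}, {"x": 0, "y": -0.145, "z": -0.12, "spin": 18, "grip": 1}, {"x": 0, "y": -0.19, "z": -0.16, "spin": 24.6, "grip": 1}, {"x": 0, "y": -0.235, "z": -0.2, "spin": 24.6, "grip": 1}, {"x": 0, "y": -0.28, "z": -0.235, "spin": 24.6, "grip": 1}, {"x": 0, "y": -0.3245, "z": -0.273, "spin": 24.6, "grip": 1}, {"x": 0, "y": -0.3245, "z": -0.273, "spin": 24.6, "grip": 1}]' --grip_force 30

```text
clock: 1.2
position: [0.4324, 0.2454, 0.1994]
ee_rot: [-0.275, 0.651, 0.275, 0.652]
ft_force: [-0.2, 0.9, -0.2]
opening: 0.0922
```

```bash
python3 -c "
from h import *
to([.458,-.145,.10])"
```

```text
t 1.2 pos [0.4324 0.2454 0.1994] F [-0.2  0.9 -0.2] open 0.0922 jaw 45.8 tilt 0.08 q7 0.27
shift tool xyz [ 0.0998 -0.2905 -0.2619]
```

step_arm --steps '[{"x": 0, "y": -0.045, "z": -0.04, "spin": 0, "grip": 0.7}, {"x": 0, "y": -0.09, "z": -0.08, "spin": 0, "grip": 0.7}, {"x": 0, "y": -0.135, "z": -0.12, "spin": 0, "grip": 0.7}, {"x": 0, "y": -0.18, "z": -0.16, "spin": 0, "grip": 0.7}, {"x": 0, "y": -0.22, "z": -0.2, "spin": 0, "grip": 0.7}, {"x": 0.02, "y": -0.26, "z": -0.235, "spin": 0, "grip": 0.7}, {"x": 0.05, "y": -0.2905, "z": -0.262, "spin": 0, "grip": 0.7}, {"x": 0.09, "y": -0.2905, "z": -0.262, "spin": 0, "grip": 0.7}]'

```text
clock: 2.2
position: [0.4601, -0.1427, 0.109]
ee_rot: [-0.277, 0.65, 0.276, 0.652]
ft_force: [0.7, 0.7, -0.3]
opening: 0.0642
```

step_arm --steps '[{"x": 0, "y": 0, "z": 0, "spin": 0, "grip": 0.7}, {"x": 0, "y": 0, "z": 0, "spin": 0, "grip": 0.7}]'

```text
clock: 2.45
position: [0.4598, -0.1395, 0.1101]
ee_rot: [-0.278, 0.65, 0.278, 0.65]
ft_force: [-0.2, 0.1, 0.2]
opening: 0.0642
```

Run:
```python
from h import *
to([.458,-.145,.046])
a=shot("side","s2")["color"][262:402,210:400]
b=shot("top","t2")["color"][223:363,325:515]
cv2.imwrite("pics/c2.png",cv2.resize(np.hstack([a,b]),None,fx=2,fy=2)[:,:,::-1])
```

```text
t 2.45 pos [ 0.4598 -0.1395  0.1101] F [-0.2  0.1  0.2] open 0.0642 jaw 46.4 tilt 0.06 q7 1.26
shift tool xyz [ 0.0641 -0.0025 -0.0053]
```

View pics/c2.png

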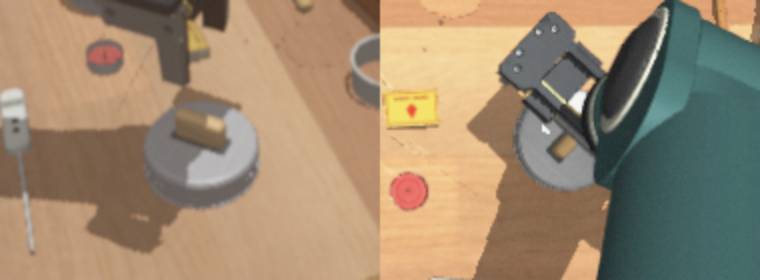

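The grip is visible. The gripper seems offset up and to the left in the crop, so I'll check by projecting the fingertips.

Run:
```python
from h import *
s=ctrl.observe();M=R.from_quat(s["ee_rot"]).as_matrix();p=np.array(s["position"])
pts=[p+M@[.008,0,.032],p+M@[.008,0,-.032],p+M@[.008,0,0],[.458,-.145,.059]]
o=[]
for n,f,x0,y0 in(("side","s2",210,222),("top","t2",325,223)):
    c=ctrl.read_camera(n); im=c["color"].copy(); q=proj(c,pts); print(n,q.round(0).tolist())
    v=cv2.resize(im[y0:y0+160,x0:x0+190],None,fx=2,fy=2)
    for (u,w),col in zip(q,[(255,0,0),(0,0,255),(0,255,0),(255,0,255)]): cv2.circle(v,(int((u-x0)*2),int((w-y0)*2)),3,col,-1)
    o.append(v)
cv2.imwrite("pics/c3.png",np.hstack(o)[:,:,::-1])
```

```text
side [[317.0, 286.0], [301.0, 310.0], [309.0, 298.0], [309.0, 319.0]]
top [[409.0, 277.0], [436.0, 301.0], [422.0, 289.0], [421.0, 291.0]]
```

View pics/c3.png

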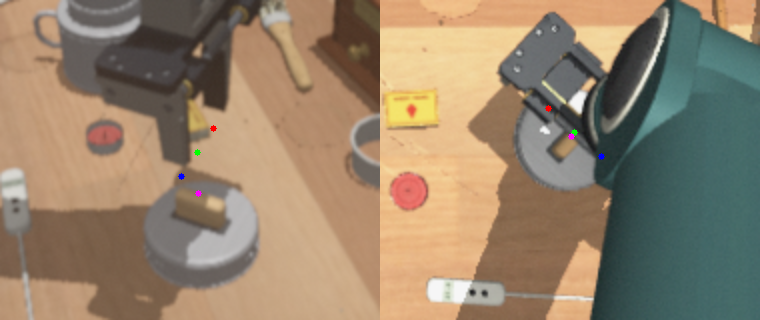

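step_arm --steps '[{"x": 0.02, "y": -0.0025, "z": -0.005, "spin": 0, "grip": 0.5}, {"x": 0.034, "y": -0.0025, "z": -0.005, "spin": 0, "grip": 0.5}, {"x": 0.034, "y": -0.0025, "z": -0.005, "spin": 0, "grip": 0.5}, {"x": 0.034, "y": -0.0025, "z": -0.005, "spin": 0, "grip": 0.5}]'

```text
clock: 3.15
position: [0.4577, -0.1456, 0.0756]
ee_rot: [-0.278, 0.65, 0.278, 0.65]
ft_force: [0.7, 0.1, 0.1]
opening: 0.0459
```

Run:
```python
from h import *
to([.458,-.145,.046])
s=ctrl.observe();M=R.from_quat(s["ee_rot"]).as_matrix();p=np.array(s["position"]);h=s["opening"]/2
pts=[p+M@[.008,y,e*h] for e in(1,-1) for y in(-.01,.01)]
o=[]
for n,x0,y0 in(("side",265,260),("top",370,240)):
    c=ctrl.read_camera(n); im=c["color"]; q=proj(c,pts)
    v=cv2.resize(im[y0:y0+100,x0:x0+80],None,fx=5,fy=5)
    for (u,w),col in zip(q,[(255,0,0),(255,0,0),(0,0,255),(0,0,255)]): cv2.circle(v,(int((u-x0+.5)*5),int((w-y0+.5)*5)),3,col,-1)
    o.append(v)
cv2.imwrite("pics/c4.png",np.hstack(o)[:,:,::-1])
```

```text
t 3.15 pos [ 0.4577 -0.1456  0.0756] F [0.7 0.1 0.1] open 0.0459 jaw 46.3 tilt 0.03 q7 1.32
shift tool xyz [0.0296 0.0002 0.0006]
```

View pics/c4.png

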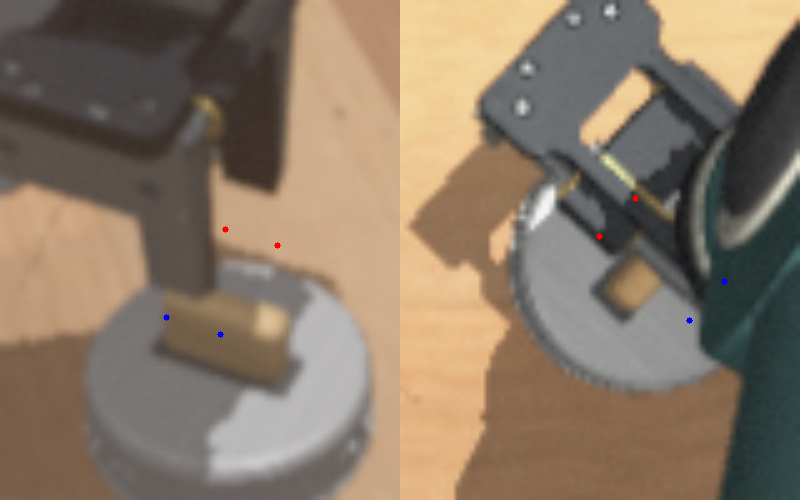

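The camera shows the fingertips about 20 mm higher than the frame data implies, possibly because the linkage draws them back when open. I'll go down, narrow the opening and look again.

step_arm --steps '[{"x": 0.012, "y": 0, "z": 0, "spin": 0, "grip": 0.35}, {"x": 0.025, "y": 0, "z": 0, "spin": 0, "grip": 0.28}, {"x": 0.025, "y": 0, "z": 0, "spin": 0, "grip": 0.28}, {"x": 0.025, "y": 0, "z": 0, "spin": 0, "grip": 0.28}]'

```text
clock: 3.75
position: [0.4571, -0.1458, 0.0499]
ee_rot: [-0.278, 0.65, 0.278, 0.65]
ft_force: [-0.1, -0.8, 0.6]
opening: 0.0261
```

Run:
```python
from h import *
to([.458,-.145,.046])
s=ctrl.observe();M=R.from_quat(s["ee_rot"]).as_matrix();p=np.array(s["position"]);h=s["opening"]/2
pts=[p+M@[.008,y,e*h] for e in(1,-1) for y in(-.01,.01)]
o=[]
for n,x0,y0 in(("side",265,280),("top",370,240)):
    c=ctrl.read_camera(n); im=c["color"]; q=proj(c,pts)
    v=cv2.resize(im[y0:y0+100,x0:x0+80],None,fx=5,fy=5)
    for (u,w),col in zip(q,[(255,0,0),(255,0,0),(0,0,255),(0,0,255)]): cv2.circle(v,(int((u-x0+.5)*5),int((w-y0+.5)*5)),3,col,-1)
    o.append(v)
cv2.imwrite("pics/c5.png",np.hstack(o)[:,:,::-1])
```

```text
t 3.75 pos [ 0.4571 -0.1458  0.0499] F [-0.1 -0.8  0.6] open 0.0261 jaw 46.3 tilt 0.03 q7 1.35
shift tool xyz [ 0.0039 -0.0001  0.0012]
```

View pics/c5.png

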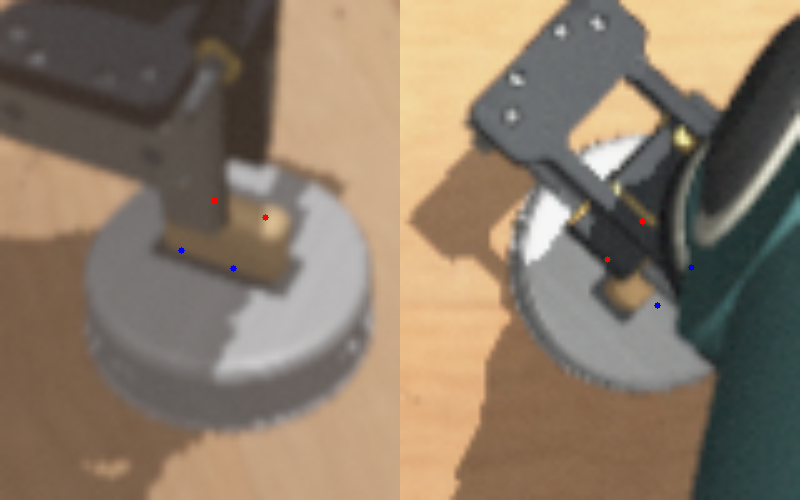

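The near finger already overlaps the grip's face in the side view. Closing gently at the planned height is the direct test, since the opening must stop at about 14 mm.

step_arm --steps '[{"x": 0.003, "y": 0, "z": 0.001, "spin": 0, "grip": 0.28}, {"x": 0.003, "y": 0, "z": 0.001, "spin": 0, "grip": 0.2}, {"x": 0.003, "y": 0, "z": 0.001, "spin": 0, "grip": 0.1}, {"x": 0.003, "y": 0, "z": 0.001, "spin": 0, "grip": 0}, {"x": 0.003, "y": 0, "z": 0.001, "spin": 0, "grip": 0}, {"x": 0.003, "y": 0, "z": 0.001, "spin": 0, "grip": 0}]' --grip_force 12

```text
clock: 4.6
position: [0.458, -0.1449, 0.0472]
ee_rot: [-0.278, 0.65, 0.278, 0.65]
ft_force: [0.4, 0.2, 0.1]
opening: 0.0005
```

Run:
```python
from h import *
to([.458,-.145,.046])
s=ctrl.observe();M=R.from_quat(s["ee_rot"]).as_matrix();p=np.array(s["position"]);h=s["opening"]/2
pts=[p+M@[.008,y,e*h] for e in(1,-1) for y in(-.01,.01)]
o=[]
for n,x0,y0 in(("side",265,280),("top",370,240)):
    c=ctrl.read_camera(n); im=c["color"]; q=proj(c,pts)
    v=cv2.resize(im[y0:y0+100,x0:x0+80],None,fx=5,fy=5)
    for (u,w),col in zip(q,[(255,0,0),(255,0,0),(0,0,255),(0,0,255)]): cv2.circle(v,(int((u-x0+.5)*5),int((w-y0+.5)*5)),3,col,-1)
    o.append(v)
cv2.imwrite("pics/c6.png",np.hstack(o)[:,:,::-1])
```

```text
t 4.6 pos [ 0.458  -0.1449  0.0472] F [0.4 0.2 0.1] open 0.0005 jaw 46.3 tilt 0.0 q7 1.35
shift tool xyz [ 0.0012 -0.0001 -0.0001]
```

View pics/c6.png

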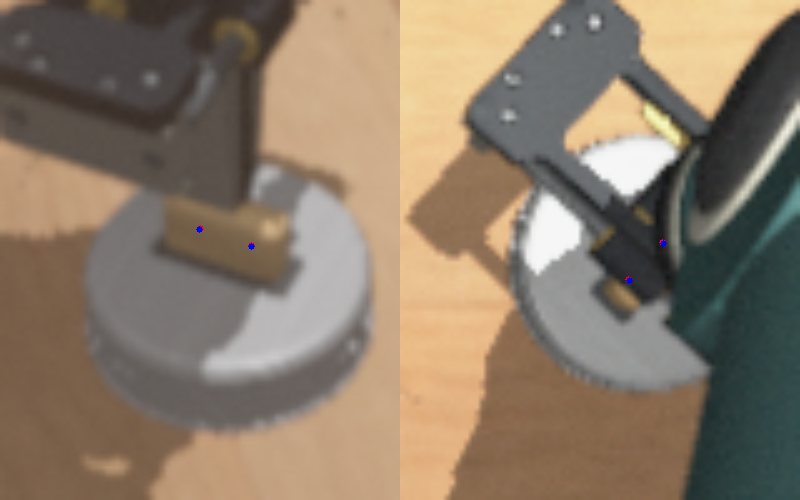

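The fingers closed to 0.5 mm, a clean miss above the grip. The real fingertips therefore stand about 20 mm higher than the reported pose and tips_ahead imply. Laterally they agree. I'll open, feel down for the cover's top in small steps, and trust that contact over the nominal offset.

step_arm --steps '[{"x": -0.005, "y": 0, "z": 0, "spin": 0, "grip": 0.3}, {"x": -0.005, "y": 0, "z": 0, "spin": 0, "grip": 0.35}, {"x": -0.005, "y": 0, "z": 0, "spin": 0, "grip": 0.35}, {"x": -0.002, "y": 0, "z": 0, "spin": 0, "grip": 0.35}, {"x": 0.006, "y": 0, "z": 0, "spin": 0, "grip": 0.35}, {"x": 0.012, "y": 0, "z": 0, "spin": 0, "grip": 0.35}, {"x": 0.014, "y": 0, "z": 0, "spin": 0, "grip": 0.35}, {"x": 0.014, "y": 0, "z": 0, "spin": 0, "grip": 0.35}]'

```text
clock: 5.7
position: [0.4578, -0.1449, 0.0329]
ee_rot: [-0.278, 0.65, 0.278, 0.65]
ft_force: [-0.4, -0.2, -0.8]
opening: 0.0325
```

step_arm --steps '[{"x": 0.002, "y": 0, "z": 0, "spin": 0, "grip": 0.35}, {"x": 0.002, "y": 0, "z": 0, "spin": 0, "grip": 0.35}]'

```text
clock: 5.95
position: [0.458, -0.1449, 0.0312]
ee_rot: [-0.278, 0.65, 0.278, 0.65]
ft_force: [0.5, 0.8, -0.3]
opening: 0.0324
```

step_arm --steps '[{"x": 0.002, "y": 0, "z": 0, "spin": 0, "grip": 0.35}, {"x": 0.002, "y": 0, "z": 0, "spin": 0, "grip": 0.35}]'

```text
clock: 6.2
position: [0.4579, -0.1449, 0.0291]
ee_rot: [-0.278, 0.65, 0.278, 0.65]
ft_force: [-0.1, -0.0, -1.0]
opening: 0.0318
```

step_arm --steps '[{"x": 0.002, "y": 0, "z": 0, "spin": 0, "grip": 0.35}, {"x": 0.002, "y": 0, "z": 0, "spin": 0, "grip": 0.35}]'

```text
clock: 6.45
position: [0.4579, -0.1449, 0.027]
ee_rot: [-0.278, 0.65, 0.278, 0.65]
ft_force: [-0.4, -0.7, 0.6]
opening: 0.0321
```

step_arm --steps '[{"x": 0.0015, "y": 0, "z": 0, "spin": 0, "grip": 0.35}, {"x": 0.0015, "y": 0, "z": 0, "spin": 0, "grip": 0.35}]'

```text
clock: 6.7
position: [0.4579, -0.1449, 0.0256]
ee_rot: [-0.278, 0.65, 0.278, 0.65]
ft_force: [0.6, 0.1, 0.3]
opening: 0.0327
```

step_arm --steps '[{"x": 0.0015, "y": 0, "z": 0, "spin": 0, "grip": 0.35}, {"x": 0.0015, "y": 0, "z": 0, "spin": 0, "grip": 0.35}]'

```text
clock: 6.95
position: [0.4579, -0.1449, 0.0241]
ee_rot: [-0.278, 0.65, 0.278, 0.65]
ft_force: [-0.2, -0.9, -0.0]
opening: 0.0322
```

No contact yet at TCP z 0.024, which puts the tips at about 0.037. Closing here.

step_arm --steps '[{"x": 0, "y": 0, "z": 0, "spin": 0, "grip": 0.2}, {"x": 0, "y": 0, "z": 0, "spin": 0, "grip": 0.1}, {"x": 0, "y": 0, "z": 0, "spin": 0, "grip": 0.05}, {"x": 0, "y": 0, "z": 0, "spin": 0, "grip": 0}, {"x": 0, "y": 0, "z": 0, "spin": 0, "grip": 0}, {"x": 0, "y": 0, "z": 0, "spin": 0, "grip": 0}]' --grip_force 30

```text
clock: 7.7
position: [0.4579, -0.1451, 0.0242]
ee_rot: [-0.278, 0.65, 0.278, 0.65]
ft_force: [-0.1, -1.1, 1.3]
opening: 0.0135
```

Run:
```python
from h import *
to(None)
c=shot("side","s7"); v=cv2.resize(c["color"][280:380,265:365],None,fx=5,fy=5); cv2.imwrite("pics/c7.png",v[:,:,::-1])
```

```text
t 7.7 pos [ 0.4579 -0.1451  0.0242] F [-0.1 -1.1  1.3] open 0.0135 jaw 46.3 tilt 0.01 q7 1.38
```

View pics/c7.png

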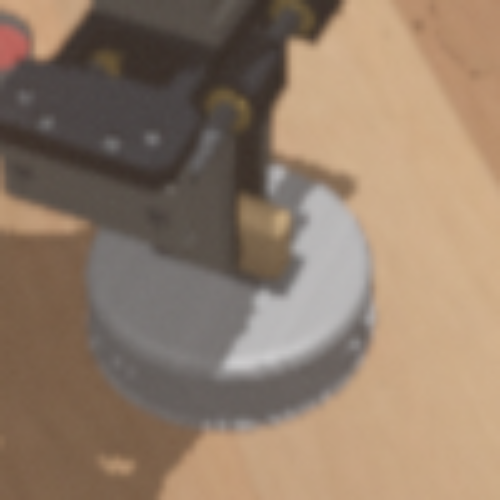

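Opening is 13.5 mm and the side view shows the finger over the grip, just clear of the plate: held. Lifting.

step_arm --steps '[{"x": -0.004, "y": 0, "z": 0, "spin": 0, "grip": 0}, {"x": -0.015, "y": 0, "z": 0, "spin": 0, "grip": 0}, {"x": -0.035, "y": 0, "z": 0, "spin": 0, "grip": 0}, {"x": -0.06, "y": 0, "z": 0, "spin": 0, "grip": 0}, {"x": -0.085, "y": 0, "z": 0, "spin": 0, "grip": 0}, {"x": -0.11, "y": 0, "z": 0, "spin": 0, "grip": 0}, {"x": -0.13, "y": 0, "z": 0, "spin": 0, "grip": 0}, {"x": -0.14, "y": 0, "z": 0, "spin": 0, "grip": 0}]'

```text
clock: 8.75
position: [0.4584, -0.1448, 0.1656]
ee_rot: [-0.278, 0.649, 0.278, 0.651]
ft_force: [-0.4, 0.7, -2.6]
opening: 0.0136
```

Run:
```python
from h import *
to([.4442,.1302,.165])
```

```text
t 8.75 pos [ 0.4584 -0.1448  0.1656] F [-0.4  0.7 -2.6] open 0.0136 jaw 46.3 tilt 0.12 q7 1.21
shift tool xyz [0.0007 0.2003 0.1889]
```

Run:
```python
from h import *
from seg import circ,big
c={n:ctrl.read_camera(n) for n in("top","side")}
t=cv2.imread("pics/top0.png"); s=cv2.imread("pics/side0.png")
print("side rim",plane(c["side"],[[262.7,218.7]],.1).round(4),"top rim",plane(c["top"],[[274.7,299.3]],.1).round(4),"top body",plane(c["top"],[[275.7,299.7]],.08).round(4))
# body contour minus handle (lower-left), wood threshold by saturation; robust circle
hs=cv2.cvtColor(t,cv2.COLOR_BGR2HSV); m=np.zeros(t.shape[:2],np.uint8); m[250:350,226:326]=(hs[250:350,226:326,1]<60)&(hs[250:350,226:326,2]>60)
P=plane(c["top"],big(m),.08)[:,:2]
for _ in range(6):
    o,r,_e=circ(np.c_[P,P[:,0]]); d=np.abs(np.hypot(*(P-o).T)-r); print(o,r,d.max().round(4),len(P)); P=P[d<max(.0015,2*d.mean())]
# mouth outer circle on Hough within the side/top crops
g=cv2.cvtColor(t,cv2.COLOR_BGR2GRAY)[250:350,226:326]; g=cv2.resize(g,None,fx=4,fy=4,interpolation=cv2.INTER_CUBIC)
h=cv2.HoughCircles(g,cv2.HOUGH_GRADIENT,1,5,param1=120,param2=20,minRadius=70,maxRadius=100)
for x,y,r in h[0][:4]: 
    q=[(x+.5)/4+225.5,(y+.5)/4+249.5]; a=plane(c["top"],[q,[q[0]+r/4,q[1]]],.1); print("hough rim",a[0].round(4),np.hypot(*(a[1]-a[0])[:2]).round(4))
# predictions to side image for check
ang=np.linspace(0,2*np.pi,60)
for C in([.4442,.1302],):
    v=s.copy()
    v=cv2.resize(v[180:290,200:330],None,fx=4,fy=4,interpolation=cv2.INTER_CUBIC); u=cv2.resize(t[250:350,226:326],None,fx=4,fy=4,interpolation=cv2.INTER_CUBIC)
    for z,r,col in((.1,.040,(0,0,255)),(.08,.053,(0,255,0)),(0,.053,(255,0,0))):
        Q=np.c_[C[0]+r*np.cos(ang),C[1]+r*np.sin(ang),0*ang+z]
        for a,b in proj(c["side"],Q): cv2.circle(v,(int((a-200+.5)*4),int((b-180+.5)*4)),1,col,-1)
        for a,b in proj(c["top"],Q): cv2.circle(u,(int((a-226+.5)*4),int((b-250+.5)*4)),1,col,-1)
    cv2.imwrite("pics/c8.png",cv2.resize(np.hstack([v,cv2.resize(u,(440,440))]),(800,366)))
```

```text
top cover outer @0.02 (array([ 0.4537, -0.1584]), np.float64(0.0419), np.float64(0.0403))
 grip rect@.059 ((449.7986145019531, -164.35708618164062), (19.18708038330078, 9.508203506469727), 88.20360565185547)
 shaker body z.08 (array([0.4442, 0.1302]), np.float64(0.0526), np.float64(0.0042))Traceback (most recent call last):
  File "<stdin>", line 2, in <module>
  File "seg.py", line 20, in <module>
    wood=comp(w&(hs[...,1]>70)&(cv2.drawContours(np.zeros(w.shape,np.uint8),[cv2.convexHull(g)],-1,1,-1)>0),(cov[0]+2,cov[1]-5))
  File "seg.py", line 5, in comp
    i=1+np.argmin([np.hypot(*(ce[k]-near))+(1e3 if s[k,4]<25 else 0) for k in range(1,n)])
        ~~~~~~~~~^^^^^^^^^^^^^^^^^^^^^^^^^^^^^^^^^^^^^^^^^^^^^^^^^^^^^^^^^^^^^^^^^^^^^^^^^
    return _wrapfunc(a, 'argmin', axis=axis, out=out, **kwds)
    return _wrapit(obj, method, *args, **kwds)
    result = getattr(arr, method)(*args, **kwds)
ValueError: attempt to get argmin of an empty sequence
```

```bash
sed -n '/^def big/,/^    return/p;/^def circ/,/return/p' seg.py >> h.py
python3 - <<'E'
from h import *
c={n:ctrl.read_camera(n) for n in("top","side")}
t=cv2.imread("pics/top0.png"); s=cv2.imread("pics/side0.png")
print("side rim",plane(c["side"],[[262.7,218.7]],.1).round(4),"top rim",plane(c["top"],[[274.7,299.3]],.1).round(4))
hs=cv2.cvtColor(t,cv2.COLOR_BGR2HSV); m=np.zeros(t.shape[:2],np.uint8); m[250:350,226:326]=(hs[250:350,226:326,1]<60)&(hs[250:350,226:326,2]>60)
P=plane(c["top"],big(m),.08)[:,:2]
for _ in range(6):
    o,r,e=circ(P); d=np.abs(np.hypot(*(P-o).T)-r); P=P[d<max(.0015,2*d.mean())]
print("body",o,r,e,len(P)); C=o
g=cv2.resize(cv2.cvtColor(t,cv2.COLOR_BGR2GRAY)[250:350,226:326],None,fx=4,fy=4,interpolation=cv2.INTER_CUBIC)
h=cv2.HoughCircles(g,cv2.HOUGH_GRADIENT,1,5,param1=120,param2=20,minRadius=70,maxRadius=100)
for x,y,r in h[0][:4]:
    q=[(x+.5)/4+225.5,(y+.5)/4+249.5]; a=plane(c["top"],[q,[q[0]+r/4,q[1]]],.1); print("hough rim",a[0].round(4),np.hypot(*(a[1]-a[0])[:2]).round(4))
ang=np.linspace(0,2*np.pi,60)
v=cv2.resize(s[180:280,200:300],None,fx=4,fy=4,interpolation=cv2.INTER_CUBIC); u=cv2.resize(t[250:350,226:326],None,fx=4,fy=4,interpolation=cv2.INTER_CUBIC)
for z,r,col in((.1,.040,(0,0,255)),(.08,.053,(0,255,0)),(0,.053,(255,0,0))):
    Q=np.c_[C[0]+r*np.cos(ang),C[1]+r*np.sin(ang),0*ang+z]
    for a,b in proj(c["side"],Q): cv2.circle(v,(int((a-200+.5)*4),int((b-180+.5)*4)),1,col,-1)
    for a,b in proj(c["top"],Q): cv2.circle(u,(int((a-226+.5)*4),int((b-250+.5)*4)),1,col,-1)
cv2.imwrite("pics/c8.png",np.hstack([v,u]))
E
```

```text
side rim [[0.4444 0.1249 0.1   ]] top rim [[0.4438 0.1293 0.1   ]]
body [0.4445 0.1303] 0.0529 0.0016 144
hough rim [0.4444 0.1306 0.1   ] 0.0376
hough rim [0.4421 0.1311 0.1   ] 0.0384
hough rim [0.443  0.1288 0.1   ] 0.0377
hough rim [0.4462 0.1293 0.1   ] 0.0381
```

View pics/c8.png

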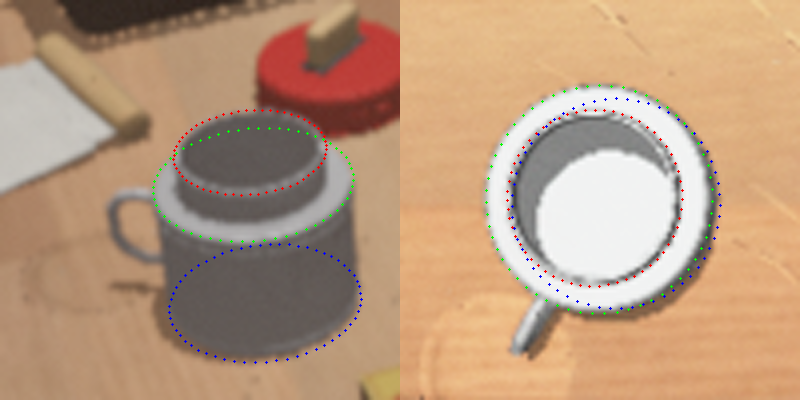

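The model circles fit the shaker in both views to about 1–2 mm: axis (0.4445, 0.1303). Carrying the lids over, high above the rim.

step_arm --steps '[{"x": 0, "y": 0.01, "z": 0.01, "spin": 0, "grip": 0}, {"x": 0, "y": 0.035, "z": 0.033, "spin": 0, "grip": 0}, {"x": 0, "y": 0.065, "z": 0.061, "spin": 0, "grip": 0}, {"x": 0, "y": 0.1, "z": 0.094, "spin": 0, "grip": 0}, {"x": 0, "y": 0.135, "z": 0.127, "spin": 0, "grip": 0}, {"x": 0, "y": 0.165, "z": 0.155, "spin": 0, "grip": 0}, {"x": 0, "y": 0.19, "z": 0.179, "spin": 0, "grip": 0}, {"x": 0, "y": 0.2, "z": 0.189, "spin": 0, "grip": 0}]'

```text
clock: 9.95
position: [0.443, 0.1324, 0.1635]
ee_rot: [-0.279, 0.65, 0.279, 0.649]
ft_force: [0.4, 0.2, -2.8]
opening: 0.0137
```

step_arm --steps '[{"x": 0, "y": 0, "z": 0, "spin": 0, "grip": 0}, {"x": 0, "y": 0, "z": 0, "spin": 0, "grip": 0}, {"x": 0, "y": 0, "z": 0, "spin": 0, "grip": 0}]'

```text
clock: 10.32
position: [0.4442, 0.1286, 0.1642]
ee_rot: [-0.277, 0.651, 0.277, 0.65]
ft_force: [0.0, -0.1, -2.9]
opening: 0.0138
```

Run:
```python
from h import *
to([.4445,.1303,.165])
p=np.array(ctrl.observe()["position"]); zc=p[2]-.0242
ang=np.linspace(0,2*np.pi,80); o=[]
for n,x0,y0 in(("side",200,140),("top",220,240)):
    c=shot(n,n+"9"); v=cv2.resize(c["color"][y0:y0+125,x0:x0+125],None,fx=3.2,fy=3.2,interpolation=cv2.INTER_CUBIC)
    for C,z,r,col in((p,zc,.052,(0,255,0)),(p,zc+.032,.05,(255,255,0)),((.4445,.1303),.08,.053,(255,0,0))):
        for a,b in proj(c,np.c_[C[0]+r*np.cos(ang),C[1]+r*np.sin(ang),0*ang+z]): cv2.circle(v,(int((a-x0+.5)*3.2),int((b-y0+.5)*3.2)),1,col,-1)
    o.append(v)
cv2.imwrite("pics/c9.png",np.hstack(o)[:,:,::-1])
```

```text
t 10.32 pos [0.4442 0.1286 0.1642] F [ 0.  -0.1 -2.9] open 0.0138 jaw 46.1 tilt 0.02 q7 0.55
shift tool xyz [-0.0008  0.001   0.0014]
```

View pics/c9.png

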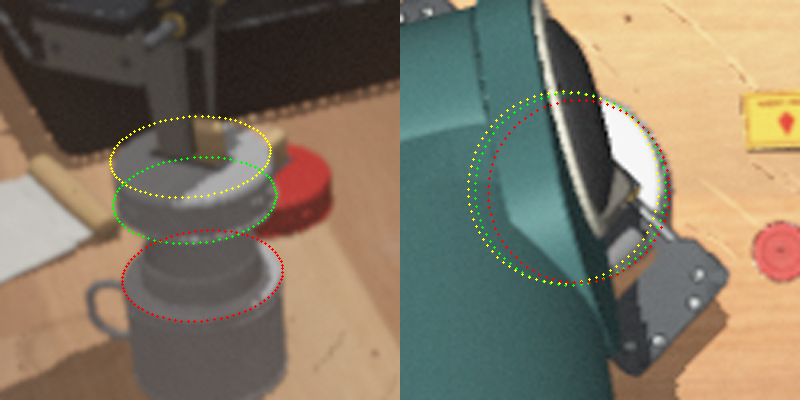

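The held cover matches its prediction in both views: its centre is at the TCP to 1–2 mm, it is level, and it sits over the shaker. I'll trim the offset and lower to just above the mouth.

step_arm --steps '[{"x": 0.002, "y": 0.001, "z": 0.0014, "spin": 0, "grip": 0}, {"x": 0.01, "y": 0.001, "z": 0.0014, "spin": 0, "grip": 0}, {"x": 0.02, "y": 0.001, "z": 0.0014, "spin": 0, "grip": 0}, {"x": 0.03, "y": 0.001, "z": 0.0014, "spin": 0, "grip": 0}, {"x": 0.038, "y": 0.001, "z": 0.0014, "spin": 0, "grip": 0}, {"x": 0.04, "y": 0.001, "z": 0.0014, "spin": 0, "grip": 0}, {"x": 0.04, "y": 0.001, "z": 0.0014, "spin": 0, "grip": 0}, {"x": 0.04, "y": 0.001, "z": 0.0014, "spin": 0, "grip": 0}]'

```text
clock: 11.42
position: [0.4446, 0.1317, 0.1245]
ee_rot: [-0.278, 0.65, 0.278, 0.65]
ft_force: [-0.1, -0.1, -3.0]
opening: 0.0138
```

```bash
python3 -c "
from h import *
to([.4445,.1303,.1042])"
```

```text
t 11.43 pos [0.4446 0.1317 0.1245] F [-0.1 -0.1 -3. ] open 0.0138 jaw 46.3 tilt 0.04 q7 0.58
shift tool xyz [ 0.0203 -0.0009 -0.0011]
```

step_arm --steps '[{"x": 0.002, "y": -0.0009, "z": -0.001, "spin": 0, "grip": 0}, {"x": 0.004, "y": -0.0009, "z": -0.001, "spin": 0, "grip": 0}, {"x": 0.006, "y": -0.0009, "z": -0.001, "spin": 0, "grip": 0}, {"x": 0.008, "y": -0.0009, "z": -0.001, "spin": 0, "grip": 0}, {"x": 0.01, "y": -0.0009, "z": -0.001, "spin": 0, "grip": 0}, {"x": 0.01, "y": -0.0009, "z": -0.001, "spin": 0, "grip": 0}]'

```text
clock: 12.18
position: [0.4443, 0.1303, 0.1141]
ee_rot: [-0.278, 0.65, 0.278, 0.65]
ft_force: [-0.2, -0.7, -2.3]
opening: 0.0139
```

step_arm --steps '[{"x": 0.0015, "y": 0, "z": 0, "spin": 0, "grip": 0}, {"x": 0.003, "y": 0, "z": 0, "spin": 0, "grip": 0}, {"x": 0.0045, "y": 0, "z": 0, "spin": 0, "grip": 0}, {"x": 0.005, "y": 0, "z": 0, "spin": 0, "grip": 0}]'

```text
clock: 12.68
position: [0.4443, 0.1303, 0.1091]
ee_rot: [-0.278, 0.65, 0.278, 0.65]
ft_force: [0.4, -0.1, -2.5]
opening: 0.0137
```

step_arm --steps '[{"x": 0.001, "y": 0, "z": 0, "spin": 0, "grip": 0}, {"x": 0.002, "y": 0, "z": 0, "spin": 0, "grip": 0}, {"x": 0.002, "y": 0, "z": 0, "spin": 0, "grip": 0}]'

```text
clock: 13.05
position: [0.4445, 0.1306, 0.1073]
ee_rot: [-0.278, 0.65, 0.278, 0.65]
ft_force: [0.0, 1.8, -1.6]
opening: 0.014
```

step_arm --steps '[{"x": 0.001, "y": 0, "z": 0, "spin": 0, "grip": 0}, {"x": 0.001, "y": 0, "z": 0, "spin": 0, "grip": 0}]'

```text
clock: 13.3
position: [0.4447, 0.1307, 0.1064]
ee_rot: [-0.278, 0.65, 0.278, 0.651]
ft_force: [0.6, 1.7, -0.6]
opening: 0.0133
```

step_arm --steps '[{"x": 0.001, "y": 0, "z": 0, "spin": 0, "grip": 0}, {"x": 0.001, "y": 0, "z": 0, "spin": 0, "grip": 0}]'

```text
clock: 13.55
position: [0.4448, 0.1308, 0.1054]
ee_rot: [-0.278, 0.65, 0.278, 0.651]
ft_force: [1.1, 3.6, -0.0]
opening: 0.0137
```

step_arm --steps '[{"x": 0.001, "y": 0, "z": 0, "spin": 0, "grip": 0}, {"x": 0.001, "y": 0, "z": 0, "spin": 0, "grip": 0}]'

```text
clock: 13.8
position: [0.4448, 0.1308, 0.1044]
ee_rot: [-0.278, 0.65, 0.278, 0.651]
ft_force: [1.2, 4.5, 2.0]
opening: 0.0141
```

There is a sideways push of about 4.5 N towards +y, so the cover sits about 1–2 mm off towards -y. I'll ease it that way.

step_arm --steps '[{"x": -0.0005, "y": 0.0005, "z": 0.0008, "spin": 0, "grip": 0}, {"x": -0.0005, "y": 0.001, "z": 0.0016, "spin": 0, "grip": 0}, {"x": -0.0005, "y": 0.001, "z": 0.0016, "spin": 0, "grip": 0}]'

```text
clock: 14.18
position: [0.4443, 0.1316, 0.1043]
ee_rot: [-0.278, 0.651, 0.278, 0.65]
ft_force: [1.7, 1.9, -1.9]
opening: 0.0141
```

step_arm --steps '[{"x": 0.001, "y": 0, "z": 0, "spin": 0, "grip": 0}, {"x": 0.001, "y": 0, "z": 0, "spin": 0, "grip": 0}]'

```text
clock: 14.42
position: [0.4443, 0.1317, 0.1042]
ee_rot: [-0.278, 0.651, 0.278, 0.65]
ft_force: [-0.9, 1.1, 6.0]
opening: 0.014
```

TCP z stops at 0.1042, exactly the predicted full seat, with about 8 N of push and little sideways force. I'll relax the push and turn anticlockwise (negative spin) in small steps.

step_arm --steps '[{"x": 0, "y": 0, "z": 0, "spin": 0, "grip": 0}, {"x": -0.0009, "y": 0.0003, "z": 0.0003, "spin": 0, "grip": 0}, {"x": -0.0009, "y": 0.0003, "z": 0.0003, "spin": 0, "grip": 0}, {"x": -0.0009, "y": 0.0003, "z": 0.0003, "spin": -4, "grip": 0}, {"x": -0.0009, "y": 0.0003, "z": 0.0003, "spin": -8, "grip": 0}, {"x": -0.0009, "y": 0.0003, "z": 0.0003, "spin": -12, "grip": 0}, {"x": -0.0009, "y": 0.0003, "z": 0.0003, "spin": -12, "grip": 0}]'

```text
clock: 15.3
position: [0.4442, 0.132, 0.1043]
ee_rot: [-0.344, 0.618, 0.344, 0.617]
ft_force: [-0.2, 1.0, -1.3]
opening: 0.0138
```

```bash
python3 -c "
from h import *
to([.4443,.1318,.1042]); print(ctrl.observe()['wrist_torque'])"
```

```text
t 15.3 pos [0.4442 0.132  0.1043] F [-0.2  1.  -1.3] open 0.0138 jaw 58.2 tilt 0.08 q7 0.79
shift tool xyz [ 0.0001 -0.0002 -0.0001]
[ 0.03816448 -0.02263397 -0.03670202]
```

Forces are small and the jaw went from 46.3° to 58.2°, which is anticlockwise. Continuing.

step_arm --steps '[{"x": 0, "y": 0, "z": 0, "spin": -5, "grip": 0}, {"x": 0, "y": 0, "z": 0, "spin": -10, "grip": 0}, {"x": 0, "y": 0, "z": 0, "spin": -15, "grip": 0}, {"x": 0, "y": 0, "z": 0, "spin": -20, "grip": 0}, {"x": 0, "y": 0, "z": 0, "spin": -24, "grip": 0}, {"x": 0, "y": 0, "z": 0, "spin": -24, "grip": 0}]'

```text
clock: 16.05
position: [0.4443, 0.1322, 0.1043]
ee_rot: [-0.465, 0.533, 0.465, 0.533]
ft_force: [-0.4, -0.6, -1.3]
opening: 0.0135
```

step_arm --steps '[{"x": 0, "y": 0, "z": 0, "spin": -5, "grip": 0}, {"x": 0, "y": 0, "z": 0, "spin": -10, "grip": 0}, {"x": 0, "y": 0, "z": 0, "spin": -15, "grip": 0}, {"x": 0, "y": 0, "z": 0, "spin": -20, "grip": 0}, {"x": 0, "y": 0, "z": 0, "spin": -25, "grip": 0}, {"x": 0, "y": 0, "z": 0, "spin": -25, "grip": 0}]'

```text
clock: 16.8
position: [0.4445, 0.1324, 0.1044]
ee_rot: [-0.569, 0.42, 0.569, 0.42]
ft_force: [0.1, 0.2, -2.7]
opening: 0.0138
```

Run:
```python
from h import *
to([.4443,.1318,.1042]); print(ctrl.observe()['wrist_torque'])
o=[]
for n,x0,y0 in(("side",200,140),("top",220,240)):
    c=shot(n,n+"10"); o.append(cv2.resize(c["color"][y0:y0+125,x0:x0+125],None,fx=3.2,fy=3.2,interpolation=cv2.INTER_CUBIC))
cv2.imwrite("pics/c10.png",np.hstack(o)[:,:,::-1])
```

```text
t 16.8 pos [0.4445 0.1324 0.1044] F [ 0.1  0.2 -2.7] open 0.0138 jaw 107.1 tilt 0.03 q7 1.56
shift tool xyz [ 0.0002  0.0003 -0.0005]
[ 0.06209035 -0.01484019  0.0365897 ]
```

View pics/c10.png

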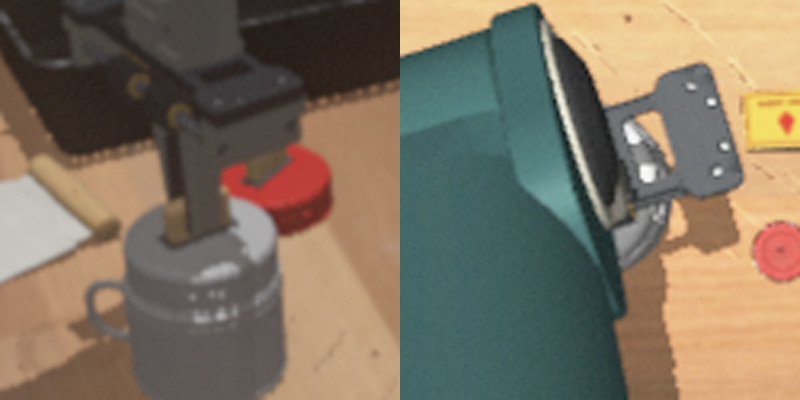

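The cover is fully down and turned 60.8°. The handle still points the same way, so the shaker did not turn along. Lifting slowly while I watch the weight: 1.7 N means the cover alone, 2.5 N both lids.

step_arm --steps '[{"x": -0.001, "y": 0, "z": 0, "spin": 0, "grip": 0}, {"x": -0.002, "y": 0, "z": 0, "spin": 0, "grip": 0}, {"x": -0.003, "y": 0, "z": 0, "spin": 0, "grip": 0}, {"x": -0.004, "y": 0, "z": 0, "spin": 0, "grip": 0}, {"x": -0.005, "y": 0, "z": 0, "spin": 0, "grip": 0}, {"x": -0.006, "y": 0, "z": 0, "spin": 0, "grip": 0}]'

```text
clock: 17.65
position: [0.4447, 0.1325, 0.1107]
ee_rot: [0.569, -0.419, -0.569, -0.419]
ft_force: [-0.3, 0.9, -2.1]
opening: 0.014
```

step_arm --steps '[{"x": 0, "y": 0, "z": 0, "spin": 0, "grip": 0}]'

```text
clock: 17.77
position: [0.4447, 0.1326, 0.1107]
ee_rot: [0.569, -0.419, -0.569, -0.419]
ft_force: [0.1, 0.3, -1.2]
opening: 0.0135
```

step_arm --steps '[{"x": 0, "y": 0, "z": 0, "spin": 0, "grip": 0}]'

```text
clock: 17.9
position: [0.4447, 0.1325, 0.1106]
ee_rot: [0.569, -0.419, -0.569, -0.419]
ft_force: [-0.1, -1.1, -2.0]
opening: 0.0134
```

step_arm --steps '[{"x": 0, "y": 0, "z": 0, "spin": 0, "grip": 0}]'

```text
clock: 18.02
position: [0.4447, 0.1326, 0.1106]
ee_rot: [-0.569, 0.419, 0.569, 0.419]
ft_force: [0.6, -0.2, -1.9]
opening: 0.0138
```

step_arm --steps '[{"x": 0, "y": 0, "z": 0, "spin": 0, "grip": 0}]'

```text
clock: 18.15
position: [0.4447, 0.1325, 0.1106]
ee_rot: [0.569, -0.419, -0.569, -0.419]
ft_force: [0.3, 0.3, -0.9]
opening: 0.014
```

The mean weight is about 1.6 N, so the cover is up alone. Lifting the rest of the ten centimetres.

step_arm --steps '[{"x": -0.004, "y": 0, "z": 0, "spin": 0, "grip": 0}, {"x": -0.012, "y": 0, "z": 0, "spin": 0, "grip": 0}, {"x": -0.025, "y": 0, "z": 0, "spin": 0, "grip": 0}, {"x": -0.042, "y": 0, "z": 0, "spin": 0, "grip": 0}, {"x": -0.06, "y": 0, "z": 0, "spin": 0, "grip": 0}, {"x": -0.078, "y": 0, "z": 0, "spin": 0, "grip": 0}, {"x": -0.09, "y": 0, "z": 0, "spin": 0, "grip": 0}, {"x": -0.095, "y": 0, "z": 0, "spin": 0, "grip": 0}]'

```text
clock: 19.15
position: [0.445, 0.1327, 0.2066]
ee_rot: [0.57, -0.419, -0.569, -0.42]
ft_force: [-0.2, -0.6, -2.5]
opening: 0.0139
```

step_arm --steps '[{"x": 0, "y": 0, "z": 0, "spin": 0, "grip": 0}, {"x": 0, "y": 0, "z": 0, "spin": 0, "grip": 0}, {"x": 0, "y": 0, "z": 0, "spin": 0, "grip": 0}, {"x": 0, "y": 0, "z": 0, "spin": 0, "grip": 0}, {"x": 0, "y": 0, "z": 0, "spin": 0, "grip": 0}, {"x": 0, "y": 0, "z": 0, "spin": 0, "grip": 0}]'

```text
clock: 19.9
position: [0.4447, 0.1325, 0.2056]
ee_rot: [-0.569, 0.419, 0.569, 0.419]
ft_force: [0.7, 0.1, -1.5]
opening: 0.013
```

Run:
```python
from h import *
to(None); print(np.abs(ctrl.observe()["qd"]).max())
c=shot("side","side11"); cv2.imwrite("pics/c11.png",cv2.resize(c["color"][90:300,180:400],None,fx=2.7,fy=2.7,interpolation=cv2.INTER_CUBIC)[:,:,::-1])
```

```text
t 19.9 pos [0.4447 0.1325 0.2056] F [ 0.7  0.1 -1.5] open 0.013 jaw 107.3 tilt 0.0 q7 1.54
0.002387294873693993
```

The picture limit is reached, so I'll check numerically: has the mouth changed from dark and empty to a lid, and where does the shaker stand?

Run:
```python
from h import *
c=ctrl.read_camera("side"); a=cv2.imread("pics/side0.png"); b=cv2.imread("pics/side11.png"); w=cv2.cvtColor(cv2.imread("pics/side9.png"),cv2.COLOR_BGR2GRAY)
ga,gb=[cv2.cvtColor(x,cv2.COLOR_BGR2GRAY) for x in(a,b)]
for r in(-.035,-.02,0,.02,.035):
    row=[]
    for d in((1,0),(0,1)):
        u,v=proj(c,[[.4445+r*d[0],.131+r*d[1],.103]])[0].round().astype(int); row.append((int(ga[v,u]),int(gb[v,u])))
    print(r,row)
print("cover lower edge px v",proj(c,[[.4447,.0805,.18],[.4447,.0917,.1]]).round(0).tolist())
# shaker body shift between start and now (template = lower body + handle)
t=ga[225:272,222:292]; m=cv2.matchTemplate(gb[215:282,212:302],t,cv2.TM_CCOEFF_NORMED); print("shaker shift px",np.array(cv2.minMaxLoc(m)[3])-10,m.max().round(3))
```

```text
-0.035 [(83, 106), (95, 107)]
-0.02 [(87, 93), (88, 101)]
0 [(91, 85), (91, 85)]
0.02 [(90, 90), (90, 91)]
0.035 [(116, 108), (127, 109)]
cover lower edge px v [[265.0, 196.0], [267.0, 227.0]]
shaker shift px [0 0] 0.657
```

Run:
```python
import cv2
for f in("side0","side11"):
    g=cv2.cvtColor(cv2.imread(f"pics/{f}.png"),cv2.COLOR_BGR2GRAY); print(f)
    for v in range(196,244,3): print(v,g[v,232:300:4].tolist())
```

```text
side0
196 [164, 160, 158, 156, 156, 158, 159, 158, 109, 98, 99, 77, 83, 94, 100, 98, 100]
199 [164, 160, 160, 155, 156, 159, 159, 160, 94, 98, 99, 98, 92, 100, 100, 99, 100]
202 [160, 160, 162, 158, 156, 159, 160, 159, 95, 75, 97, 99, 101, 103, 100, 96, 76]
205 [162, 161, 162, 158, 158, 158, 159, 159, 90, 59, 64, 74, 80, 78, 74, 64, 68]
208 [153, 129, 161, 161, 158, 159, 151, 131, 104, 99, 105, 62, 62, 61, 64, 61, 63]
211 [97, 87, 164, 162, 152, 102, 90, 90, 89, 90, 89, 110, 63, 62, 61, 68, 116]
214 [84, 111, 164, 159, 92, 91, 91, 91, 90, 89, 89, 89, 115, 106, 143, 164, 165]
217 [155, 164, 165, 155, 87, 89, 89, 88, 90, 91, 89, 89, 155, 170, 168, 169, 164]
220 [158, 161, 160, 145, 87, 86, 89, 90, 89, 90, 90, 91, 111, 176, 167, 167, 166]
223 [157, 159, 168, 119, 99, 86, 90, 89, 90, 89, 96, 124, 95, 176, 167, 168, 167]
226 [162, 161, 172, 105, 112, 118, 100, 98, 101, 129, 115, 97, 105, 177, 146, 167, 169]
229 [128, 141, 173, 124, 90, 90, 103, 103, 103, 96, 94, 92, 163, 174, 134, 167, 168]
232 [160, 158, 157, 170, 104, 89, 90, 89, 91, 90, 100, 157, 174, 122, 134, 169, 168]
235 [158, 161,
[... 872 characters left out ...]
 97, 99, 89, 118, 169, 169, 170, 164]
220 [160, 162, 158, 107, 99, 94, 89, 100, 97, 98, 91, 106, 131, 172, 167, 168, 167]
223 [160, 158, 115, 110, 107, 101, 91, 95, 92, 99, 109, 95, 130, 176, 166, 168, 168]
226 [158, 154, 107, 94, 92, 101, 113, 110, 107, 102, 88, 84, 89, 177, 146, 168, 170]
229 [108, 107, 107, 99, 89, 90, 89, 89, 91, 92, 89, 83, 109, 174, 137, 167, 169]
232 [159, 158, 105, 106, 93, 88, 89, 89, 87, 88, 88, 120, 167, 119, 137, 168, 169]
235 [138, 105, 92, 109, 108, 102, 96, 98, 95, 98, 109, 172, 127, 96, 129, 165, 169]
238 [97, 99, 88, 91, 105, 112, 108, 115, 131, 161, 98, 99, 104, 84, 121, 165, 167]
241 [97, 103, 99, 88, 92, 90, 93, 97, 105, 92, 90, 94, 89, 90, 114, 164, 168]
```

The mouth now shows a perforated texture with a slight dome at the old rim line, and the shaker hasn't moved in the image. Handing in.

```bash
python3 -c "
from h import *
to(None); print(ctrl.finish_job())"
```

```text
t 20.0 pos [0.4447 0.1325 0.2056] F [-0.2  0.8 -1.4] open 0.0135 jaw 107.3 tilt 0.01 q7 1.54
the job is handed in; nothing more can be done
None
```

I put the double lid on the shaker, turned the cover 61° anticlockwise and lifted it alone about 10 cm. I handed the job in at 20 s with the cover still held; no verdict was reported.

**Last checks**
- **Hold:** the arm is still and level (tilt 0.01°). The fingers are 13.5 mm apart on the grip, and the cover's lower edge is at about 0.18 m, over the shaker.
- **Sieve lid left behind:** the load on the gripper fell from about 2.7 N with both lids to about 1.6 N. Pixel values at the mouth changed from a smooth dark hole to a perforated, slightly domed texture at the old rim height. I could not view that last picture because the 12-picture limit was used up.
- **Shaker:** an image match gave no shift, though the match was weak (0.66). In the last picture viewed, the handle pointed the same way as before.
- **Bystanders:** I did not check these separately. The lids travelled well above the matchbox and tea light.

**What failed or disagreed**
- **Fingertip position:** the fingertips were about 20 mm higher than the reported pose and the stated 8 mm tip offset imply. My first attempt to grip closed on air above the cover. I then felt down to a lower height and the second grip held.
- **Off-centre on the way down:** the lid pushed sideways with about 4.5 N while seating. I shifted it about 1.5 mm, and it then went fully down.

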